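# Preset the dosing controller

## Robot

A 6-joint arm with a two-finger parallel gripper is mounted at the origin on the work surface. World frame = base frame: x ahead of the robot, y to its left, z up, the work surface at z = 0. Lengths are in mm, angles in rad, forces in N, time in s.
With the tool pointing down it reaches from about 325 to 900 mm from the base axis. Payload 6.1 kg.
Tool frame: the origin (TCP) lies at the very end of the fingers, on their centre line; the grasp point (between the pads) lies 19 mm behind it; x points along the fingers, y is the direction in which the jaws open and shut, and the axes are right-handed (so a half turn about x gives the same grasp; the last joint's range is limited). The gripper opens to 87 mm and grips with 3 to 60 N. Pads are 19 mm wide; open, the fingers measure 117 mm over their backs; the gripper's body (75 mm by 190 mm) begins 51 mm behind the grasp point.
Start: joints at [-1.451, 0.22, 1.526, -0, 1.395, -0.126], TCP at [152.076, -606.208, 222.538] pointing down, gripper open.
Joint ranges: [-2.98, 2.98], [-0.91, 2.08], [0.09, 2.57], [-1.24, 4.39], [0.2, 2.65], [-2.68, 2.68]. Speed limits (rad/s): [2.57, 2.57, 3.01, 3.14, 3.14, 3.14].

## Interface

Orientations are given as a unit quaternion [x, y, z, w].
In Python, from cell import observe, snapshot, get_calibration, finish_job, spot_in, mark_of gives the robot as it stands. The module is installed in compiled form; this text tells all that it offers.
- The arm moves only by the tool play_rows, never from a script. Its argument "motion" is a list of rows, each an object of numbers: "tx", "ty", "tz": the shift along the tool's x, y, z in m; "ax", "ay", "az": the turn, a rotation vector about the tool's x, y, z in degrees. A call has 1 to 8 rows; each row is the pose to reach, as a shift and turn from the pose measured when the call began, along the tool's axes at that moment; what a row does not reach only later rows make up. A row lasts 1/10 s, in which the tool goes at most 50 mm and 8.59 degrees, less where a joint would pass 70% of its speed; a pose out of reach is approached as far as the arm can. A call with a gripper value outside its range is refused whole. "claw" is the finger opening in m, from 0 to 0.087, set as the call begins (left out, the last holds). The fingers move at their own pace and stop on an object; "force" is the grip in N (left out, the last holds). Time passes only in rows, so rows that repeat a pose let the fingers close. It gives the time, the measured TCP pose, the force and the opening at its end, in the units of the state.
- observe(): the state, without advancing time (a new reading comes with each control period).
- snapshot(name): name is "scene" or "top" or "wrist"; returns (picture, depth): 420x560x3 uint8, red, green, blue; 420x560 float32, mm along the optical axis (not along the pixel's ray), 0 where there is no reading.
- get_calibration(name): a dict with "vfov" (degrees; the focal length in pixels is half the picture's height over the tangent of half this angle, whatever the lens; pixels are square), "cx", "cy" (the principal point, pixels), "R" (3x3) and "t" (3): a world point X has camera coordinates R X + t. Camera axes: x right, y down, z forward; pixel columns grow to the right and rows downward; lengths in mm; the calibration is good to about 2 mm. A picture is of the moment at which its call begins: read the wrist's pose just before it. get_calibration takes no time and is no camera call; for the wrist camera it gives the pose at the moment of the call.
- finish_job(): hands the job in, once; it reports no verdict.
Trained networks look in the newest picture that a camera, given by its name, has taken for a name from the list of things; names that differ only in an ending like _2 or _b are one class to them, and where a whole thing is asked for, a point or a joint stands for the part that bears it (a point fixed in the world has none). Each returns a list of dicts, best first, with "confidence" (0 to 1); they miss things now and then, are a little off and sometimes report something else, mostly with a low value. They report only what shows in the picture. A call takes as long as a camera call.
- spot_in(name, camera): "point" ([row, column] in pixels, amid what is visible of it).
- mark_of(name, camera): "point" ([row, column] in pixels: a listed point, or the origin of a listed thing).
The state is a dict: "clock": time; "joint_pos": joint angles; "joint_vel": joint speeds; "joint_efforts": joint torques, N m; "eef_pos": TCP position; "tool_rot": TCP orientation; "ft_force": force on the tool from outside, world axes, zero at the start; "ft_torque": the same for the moment, N m; "gripper_width": opening from 0.0 (shut) to 1.0 (fully open).
Only numpy, scipy, OpenCV 4.12 (cv2) and the standard library are available. Lean on these libraries where they do the work, as an engineer would, in place of code of your own. Each camera call takes 0.05 s, during which the arm holds its last target.

## Task

Set the three digit thumbwheels of the dosing controller to 4-7-2 (left, middle, right as seen from the robot), each clicked onto its digit, and then push the enter slide to the left, fully home. Go gently by feel, never bearing on the controller with more than 12 N, and leave everything else on the bench where it is.

Things in the scene. Friction and masses are not known exactly. Their poses are not given: they have to be found in the camera images.
- bank: the dosing controller, a grey instrument box fixed to the bench, 200 mm (x) by 210 mm (y), flat top panel 65 mm above its underside; origin at the centre of the underside, on the bench; its +x points away from the robot, +y to the robot's left, z up
- panel_left (a point): Point on the panel straight under the top of the left wheel's rim, at (-20, 44, 65) mm in the controller. Wheels: white discs, radius 28 mm, 20 mm wide, level axle along the controller's y, smooth rim standing out of a slot. A digit field shows its number as 0 to 9 small dark dots; the set digit is the uppermost, between two steel index ridges.
- panel_mid (a point): Point on the panel straight under the top of the middle wheel's rim, at (-20, 0, 65) mm in the controller. Each rim's top stands 10 to 22 mm above the panel: the seat height differs from wheel to wheel and is not measured, so feel for it.
- panel_right (a point): Point on the panel straight under the top of the right wheel's rim, at (-20, -44, 65) mm in the controller. Each axle is sprung: pressed from above, the wheel starts to sink at about 2 N, then 1 mm for each 3 N, at most 7 mm. It is turned by rubbing a shut fingertip along its top (friction coefficient 0.5 to 0.9).
- wheel_left (a joint): left thumbwheel, rad: value = uppermost digit x 0.6283 (17.6 mm of rim); stops just below 0 and above 9. Pushing the top of the rim along the controller's +x (away from the robot) raises the value, pulling it along -x lowers it. It clicks: let go within about a quarter digit of a digit it snaps there and stays; going on to the next digit takes about 1.5 N along the rim.
- wheel_mid (a joint): middle thumbwheel, rad: value = uppermost digit x 0.6283 (17.6 mm of rim); stops just below 0 and above 9. Pushing the top of the rim along the controller's +x (away from the robot) raises the value, pulling it along -x lowers it. It clicks: let go within about a quarter digit of a digit it snaps there and stays; going on to the next digit takes about 1.5 N along the rim.
- wheel_right (a joint): right thumbwheel, rad: value = uppermost digit x 0.6283 (17.6 mm of rim); stops just below 0 and above 9. Pushing the top of the rim along the controller's +x (away from the robot) raises the value, pulling it along -x lowers it. It clicks: let go within about a quarter digit of a digit it snaps there and stays; going on to the next digit takes about 1.5 N along the rim.
- enter_tab (a point): centre of the upright black tab of the enter slide, 16 mm (x) by 12 mm (y) by 24 mm high, standing on a low carriage (5 mm) at the far side behind the wheels (controller x = +62 mm); this point lies 17 mm above the panel and moves with the tab. The tab is springy: pushed along, it gives 1 mm for each 2.5 N, up to 8 mm
- enter (a joint): travel of the enter slide's carriage (m): 0 right, 0.045 fully home against its stop on the left; moves along the controller's +y, about 2.5 N of rubbing, stays where it is left
- crucible: small white crucible (radius 17 mm, 30 mm high) standing loose on the controller's near right panel corner; origin under its centre; bystander
- weight: steel balance weight (radius 12 mm, 36 mm high) standing loose on the controller's far left panel corner; origin under its centre; bystander
- beaker: glass beaker, radius 35 mm, 85 mm high, on the bench to the right; origin under its centre; bystander
- flask: conical glass flask, radius 42 mm, 125 mm high, on the bench to the right; origin under its centre; bystander
- burner: unlit glass spirit burner, radius 38 mm, 90 mm high, on the bench to the left; origin under its centre; bystander
- jar: amber glass jar, radius 28 mm, 75 mm high, on the bench to the left; origin under its centre; bystander
- reagent: white reagent bottle, radius 26 mm, 130 mm high, on the bench to the far left; origin under its centre; bystander
- tongs: steel crucible tongs, 200 mm long, lying on the bench to the left; origin under the rivet; bystander

How it is judged (in metres and radians):
On the way:
1. the three wheels stand at 4-7-2 while the enter slide is still on the right (value of joint wheel_left between 2.413 and 2.613 rad and value of joint wheel_mid between 4.298 and 4.498 rad and value of joint wheel_right between 1.157 and 1.357 rad and value of joint enter below 0.015 m), for 0.2 s.
At the end, for the whole second after the job is handed in: left wheel on 4, middle on 7, right on 2, each within 0.1 rad of its digit, and the enter slide pushed left to within 3 mm of its stop (value of joint wheel_left between 2.413 and 2.613 rad and value of joint wheel_mid between 4.298 and 4.498 rad and value of joint wheel_right between 1.157 and 1.357 rad and value of joint enter above 0.042 m); the robot touches nothing.
It fails at once if the robot bears on the controller, its wheels or its slide with more than 15 N (contact force between any of the fingers, the arm and bank above 15 N).
It fails at once if a bystander is moved by more than 20 mm (distance of any of crucible, weight, beaker, flask, burner, jar, reagent, tongs from where it was at the start of the episode above 0.02 m).
It also fails if it takes over 54 s, if anything falls off the work surface, if the arm or the gripper's body presses on something with over 40 N, if the wrist force passes 120 N, or if a joint passes its speed limit or range.

## Working session

There is one attempt and no reset: what is moved stays moved. The work goes in short steps, Python scripts to look and compute and a tool call to move; the robot and the scene stay as the last step left them, time stands still between calls to the robot, and variables do not carry over. Pictures are saved under pics/ and viewed, and the job is handed in when it is done.

Besides the shell and the picture viewer there is one more tool, called after ">>>" as name(argument=value, ...), one argument or row to a line, values as JSON. play_rows: Moves the arm, as the interface text tells. Its arguments: {"type":"object","properties":{"motion":{"type":"array"},"claw":{"type":"number"},"force":{"type":"number"}},"required":["motion"]}

```bash
mkdir -p pics; ls
cat > h.py <<'E'
import numpy as np, cv2
from cell import *
def save(n,img): cv2.imwrite('pics/'+n+'.png',cv2.cvtColor(img,cv2.COLOR_RGB2BGR))
def world(cam,cal,r,c,z):
    f=210/np.tan(np.radians(cal['vfov'])/2); R=np.array(cal['R']);t=np.array(cal['t'])
    return R.T@(np.array([(c-cal['cx'])/f*z,(r-cal['cy'])/f*z,z])-t)
def proj(cal,X):
    f=210/np.tan(np.radians(cal['vfov'])/2); p=np.array(cal['R'])@np.array(X)+np.array(cal['t'])
    return p[1]/p[2]*f+cal['cy'],p[0]/p[2]*f+cal['cx']
E
python3 - <<'E'
from h import *
o=observe();print(o)
for n in['scene','top']:
    c=get_calibration(n);print(n,c)
    p,d=snapshot(n);save(n+'0',p);np.savez(n+'0.npz',p=p,d=d)
    for k in['panel_left','panel_mid','panel_right','enter_tab','bank','crucible','weight']:
        m=mark_of(k,n)
        for q in m[:2]:
            r,cc=q['point'];z=d[int(r),int(cc)];print(k,q,world(n,c,r,cc,z).round(1))
E
```

```text
pics
{'clock': 0.0, 'joint_pos': array([-1.45111384e+00,  2.21218740e-01,  1.52763635e+00, -1.38964717e-05,
        1.39468777e+00, -1.26109870e-01]), 'joint_vel': array([ 0.0001767 ,  0.00122885, -0.00044988, -0.00085889, -0.0002698 ,
       -0.00279961]), 'joint_efforts': array([ 4.23458905e-04, -4.94610465e+01, -3.87378037e+01,  6.97274460e-02,
        5.73196972e-02, -1.20669665e-04]), 'eef_pos': array([ 151.98805002, -605.58910695,  221.4284744 ]), 'tool_rot': array([-0.70177056, -0.08737247,  0.7017758 , -0.08599344]), 'ft_force': array([ 0.51540616,  0.19453723, -0.57326002]), 'ft_torque': array([-0.00930697, -0.02640549, -0.01836331]), 'gripper_width': 1.002835845659679}
scene {'vfov': 42.53284810835402, 'cx': 271.4008486407333, 'cy': 208.69426867972808, 'R': array([[-0.63154779,  0.77527387,  0.00989045],
       [ 0.63180753,  0.52198849, -0.57301594],
       [-0.44940698, -0.35563809, -0.81948454]]), 't': array([ 284.14018225, -271.48009045, 1649.64945438])}
panel_left {'point': [229.3, 272.6], 'confidence': 0.84} [528.6  66.8  81.8]
panel_mid {'point': [219.5, 256.2], 'con
[... 768 characters left out ...]
00645197, -0.98754929]]), 't': array([  27.80661587,  484.83721814, 1105.2977299 ])}
panel_left {'point': [195.8, 274.5], 'confidence': 0.87} [530.8  55.3  76.5]
panel_mid {'point': [199.0, 285.4], 'confidence': 0.85} [521.4  23.7  79.9]
panel_right {'point': [201.7, 287.7], 'confidence': 0.73} [513.4  17.   81. ]
panel_right {'point': [200.6, 301.8], 'confidence': 0.66} [518.5 -23.7  75.5]
enter_tab {'point': [174.0, 293.9], 'confidence': 0.37} [5.984e+02 1.000e-01 7.020e+01]
bank {'point': [195.3, 286.8], 'confidence': 0.96} [531.9  19.9  81.6]
crucible {'point': [220.1, 310.0], 'confidence': 0.51} [459.  -46.2  97.7]
weight {'point': [167.3, 258.1], 'confidence': 0.43} [615.4 105.2  74.2]
```

Run:
```python
import numpy as np,cv2
a=np.load('scene0.npz')['p'];b=np.load('top0.npz')['p']
A=cv2.resize(a[150:310,170:350],None,fx=4,fy=4,interpolation=2)[:,:,::-1][:600]
B=cv2.resize(b[145:245,225:345],None,fx=6,fy=6,interpolation=2)[:,:,::-1]
cv2.imwrite('pics/a.png',A);cv2.imwrite('pics/b.png',B)
```

```text
(no output)
```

View pics/scene0.png

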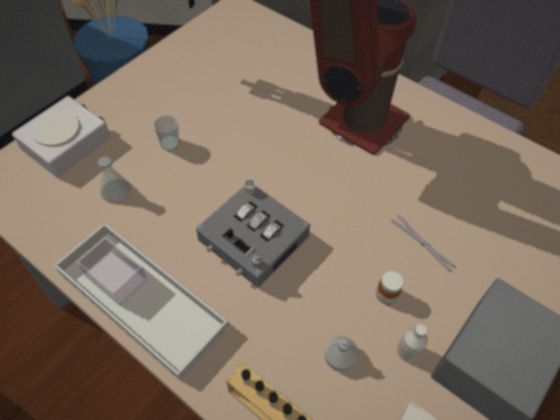

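View pics/a.png

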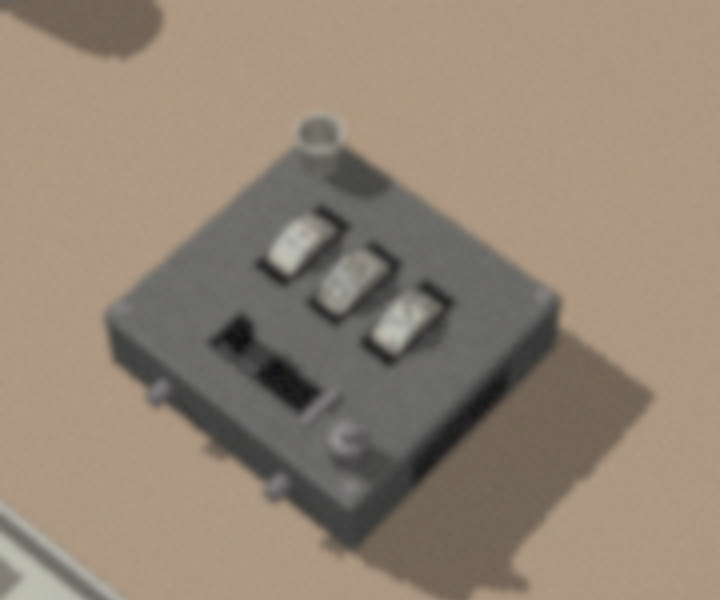

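View pics/b.png

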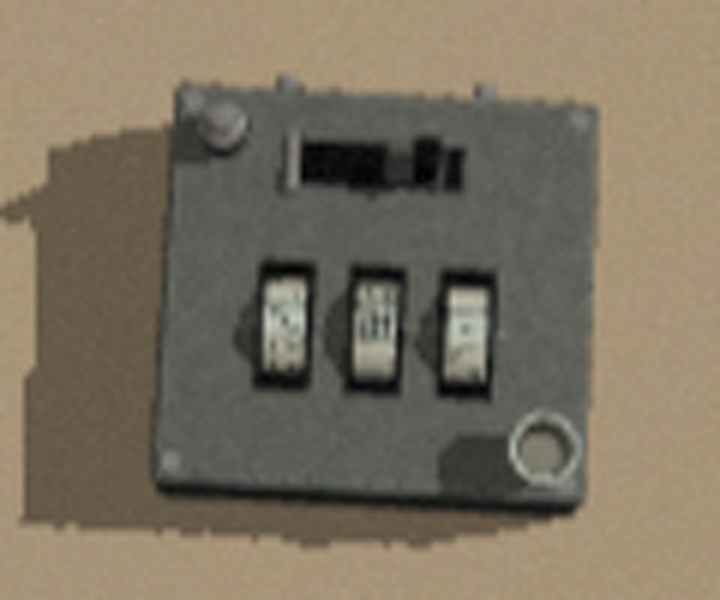

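View pics/top0.png

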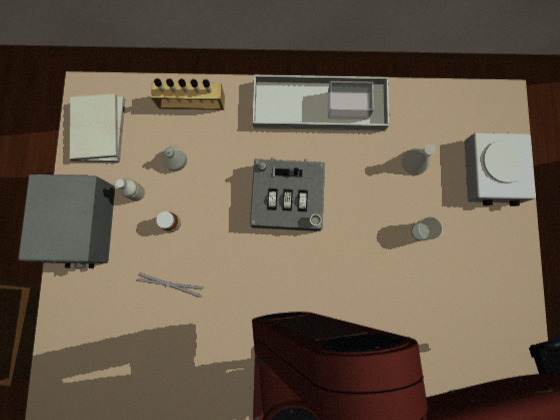

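```bash
cat >> h.py <<'E'
from scipy.spatial.transform import Rotation as Ro
def delta(pos,yaw=None,o=None,Rt=None):
    """pos mm world; yaw deg = direction of tool y in world, tool x down"""
    o=o or observe(); R0=Ro.from_quat(o['tool_rot']); s=R0.inv().apply((np.array(pos)-o['eef_pos'])/1000)
    if yaw is None: return s.round(4)
    a=np.radians(yaw); x=np.array([0,0,-1.]);y=np.array([np.cos(a),np.sin(a),0]);z=np.cross(x,y)
    R1=Ro.from_matrix(np.stack([x,y,z],1)); return s.round(4),(R0.inv()*R1).as_rotvec(degrees=True).round(2)
E
python3 - <<'E'
from h import *
o=observe();print(Ro.from_quat(o['tool_rot']).as_matrix().round(3))
print(get_calibration('wrist'))
for i in range(3): print(observe()['eef_pos'])
for yaw in(-3,177): print(delta([480,20,300],yaw))
# depth-based geometry of panel from top cam
a=np.load('top0.npz');d=a['d'];c=get_calibration('top')
rr,cc=np.mgrid[150:240,245:330];Z=d[150:240,245:330]
f=210/np.tan(np.radians(c['vfov'])/2)
P=np.stack([(cc-c['cx'])/f*Z,(rr-c['cy'])/f*Z,Z],-1)-np.array(c['t']);W=P@np.array(c['R'])
m=(W[...,2]>57)&(W[...,2]<75);print(m.sum(),np.median(W[m][:,2]))
r=cv2.minAreaRect(W[m][:,:2].astype(np.float32));print(r)
E
```

```text
[[ 0.     0.243 -0.97 ]
 [-0.    -0.97  -0.243]
 [-1.     0.     0.   ]]
{'vfov': 58.2223097252371, 'cx': 279.552030236236, 'cy': 209.78836497498094, 'R': array([[ 0.24345003, -0.9699124 , -0.00142278],
       [-0.92460502, -0.2325204 ,  0.30172805],
       [-0.2929806 , -0.07214019, -0.95339297]]), 't': array([-624.04292859,  -36.85508053,  393.36512474])}
[ 152.06588258 -606.23688797  222.58620124]
[ 152.06588258 -606.23688797  222.58620124]
[ 152.06588258 -606.23688797  222.58620124]
(array([-0.0775, -0.5276, -0.4705]), array([-72.92,   0.  ,  -0.  ]))
(array([-0.0775, -0.5276, -0.4705]), array([107.08,  -0.  ,  -0.  ]))
4454 65.27321267276267
((544.025146484375, 17.766815185546875), (210.10833740234375, 200.69793701171875), 88.08809661865234)
```

Run:
```python
from h import *
print(delta([524,18,200],-2))
```

```text
(array([ 0.0225, -0.515 , -0.5126]), array([-73.92,   0.  ,  -0.  ]))
```

>>> play_rows(
  motion=[
    {"tx":0,"ty":-0.515,"tz":-0.5126,"ax":-73.9},
    {"tx":0,"ty":-0.515,"tz":-0.5126,"ax":-73.9},
    {"tx":0,"ty":-0.515,"tz":-0.5126,"ax":-73.9},
    {"tx":0,"ty":-0.515,"tz":-0.5126,"ax":-73.9},
    {"tx":0,"ty":-0.515,"tz":-0.5126,"ax":-73.9},
    {"tx":0,"ty":-0.515,"tz":-0.5126,"ax":-73.9},
    {"tx":0,"ty":-0.515,"tz":-0.5126,"ax":-73.9},
    {"tx":0,"ty":-0.515,"tz":-0.5126,"ax":-73.9},
  ],
  claw=0,
)

```text
invalid input
```

Run:
```python
from h import *
print(observe());print(delta([524,18,200],-2))
```

```text
{'clock': 0.8, 'joint_pos': array([-1.45111930e+00,  2.20340250e-01,  1.52647828e+00, -4.06319407e-06,
        1.39467178e+00, -1.26117451e-01]), 'joint_vel': array([-0.00231155, -0.00048214, -0.00045662,  0.00063284, -0.00127623,
       -0.0004202 ]), 'joint_efforts': array([ 8.40313678e-04, -4.94505465e+01, -3.87685740e+01,  6.99782744e-02,
        4.68834629e-02, -8.80884784e-06]), 'eef_pos': array([ 152.06588258, -606.23688797,  222.58620124]), 'tool_rot': array([-0.70177196, -0.08664695,  0.70177502, -0.08671931]), 'ft_force': array([ 0.32349114, -0.78008681,  0.26255816]), 'ft_torque': array([ 0.06224972, -0.05059844, -0.01073706]), 'gripper_width': 1.0006238540235255}
(array([ 0.0225, -0.515 , -0.5126]), array([-73.92,   0.  ,  -0.  ]))
```

>>> play_rows(
  motion=[
    {"tx":0,"ty":-0.515,"tz":-0.5126,"ax":-73.9,"ay":0,"az":0},
    {"tx":0,"ty":-0.515,"tz":-0.5126,"ax":-73.9,"ay":0,"az":0},
    {"tx":0,"ty":-0.515,"tz":-0.5126,"ax":-73.9,"ay":0,"az":0},
    {"tx":0,"ty":-0.515,"tz":-0.5126,"ax":-73.9,"ay":0,"az":0},
    {"tx":0,"ty":-0.515,"tz":-0.5126,"ax":-73.9,"ay":0,"az":0},
    {"tx":0,"ty":-0.515,"tz":-0.5126,"ax":-73.9,"ay":0,"az":0},
    {"tx":0,"ty":-0.515,"tz":-0.5126,"ax":-73.9,"ay":0,"az":0},
    {"tx":0,"ty":-0.515,"tz":-0.5126,"ax":-73.9,"ay":0,"az":0},
  ],
  claw=0,
)

```text
clock: 1.6
eef_pos: [357.5, -260.9, 222.9]
tool_rot: [0.529, 0.469, -0.529, 0.47]
ft_force: [0.0, 0.6, -0.2]
gripper_width: 0.353
```

Run:
```python
from h import *
print(observe());print(delta([524,18,200],-2))
```

```text
{'clock': 1.6, 'joint_pos': array([-8.09016722e-01, -2.34007198e-01,  1.97775185e+00,  1.07489574e-04,
        1.39653650e+00, -6.89707599e-01]), 'joint_vel': array([ 1.0836455 , -0.19125835,  0.15429995,  0.00213443,  0.02802322,
       -0.41449422]), 'joint_efforts': array([ -6.16820097, -27.23012567, -38.12281966,  -0.14238963,
         0.38767761,   0.49072774]), 'eef_pos': array([ 357.50265261, -260.87095067,  222.9495804 ]), 'tool_rot': array([ 0.52897855,  0.46883396, -0.52887032,  0.46975803]), 'ft_force': array([ 0.03852394,  0.63836634, -0.22017736]), 'ft_torque': array([-0.01883521, -0.12982807,  0.00789254]), 'gripper_width': 0.3533079940701979}
(array([ 0.0229,  0.1321, -0.2967]), array([-4.84,  0.05, -0.06]))
```

>>> play_rows(
  motion=[
    {"tx":0.0229,"ty":0.1321,"tz":-0.2967,"ax":-4.84,"ay":0,"az":0},
    {"tx":0.0229,"ty":0.1321,"tz":-0.2967,"ax":-4.84,"ay":0,"az":0},
    {"tx":0.0229,"ty":0.1321,"tz":-0.2967,"ax":-4.84,"ay":0,"az":0},
    {"tx":0.0229,"ty":0.1321,"tz":-0.2967,"ax":-4.84,"ay":0,"az":0},
    {"tx":0.0229,"ty":0.1321,"tz":-0.2967,"ax":-4.84,"ay":0,"az":0},
    {"tx":0.0229,"ty":0.1321,"tz":-0.2967,"ax":-4.84,"ay":0,"az":0},
    {"tx":0.0229,"ty":0.1321,"tz":-0.2967,"ax":-4.84,"ay":0,"az":0},
    {"tx":0.0229,"ty":0.1321,"tz":-0.2967,"ax":-4.84,"ay":0,"az":0},
  ],
)

```text
clock: 2.4
eef_pos: [524.9, 21.1, 199.6]
tool_rot: [0.508, 0.492, -0.507, 0.492]
ft_force: [0.4, -0.9, -0.1]
gripper_width: 0.006
```

```bash
cat > look.py <<'E'
from h import *
import sys
o=observe();print(o['clock'],o['eef_pos'],o['ft_force'],o['gripper_width'],delta([524,18,200],-2,o))
c=get_calibration('wrist');p,d=snapshot('wrist');save(sys.argv[1],p);np.savez(sys.argv[1]+'.npz',p=p,d=d,R=c['R'],t=c['t'],vfov=c['vfov'],cx=c['cx'],cy=c['cy'])
E
python3 look.py w1
```

```text
2.4 [524.89108455  21.08640296 199.61419242] [ 0.36464786 -0.86126683 -0.05416318] 0.0064439711317324155 (array([-0.0004, -0.0008,  0.0031]), array([ 0.25, -0.01, -0.05]))
```

View pics/w1.png

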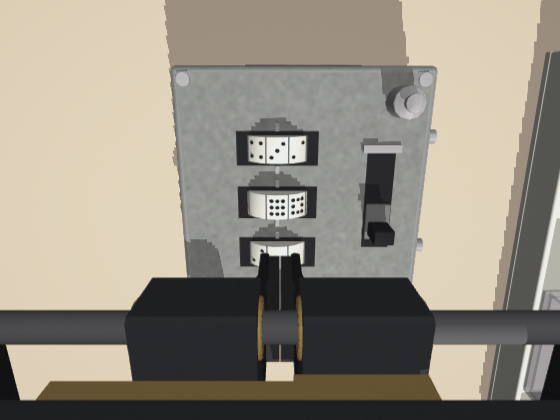

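Run:
```python
import numpy as np,cv2
a=np.load('w1.npz')['p']
cv2.imwrite('pics/c.png',cv2.resize(a[110:270,230:325],None,fx=3.7,fy=3.7,interpolation=2)[:,:,::-1])
```

```text
(no output)
```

View pics/c.png

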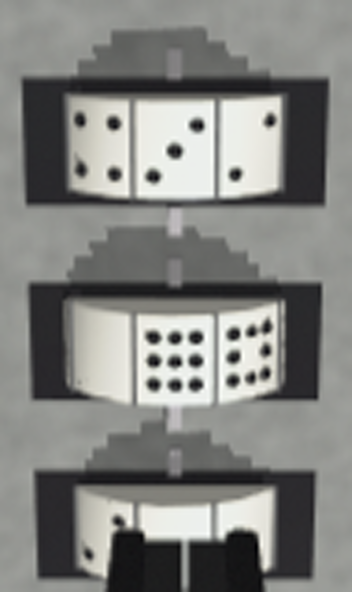

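Run:
```python
from h import *
a=np.load('w1.npz');d=a['d'];f=210/np.tan(np.radians(a['vfov'])/2)
rr,cc=np.mgrid[0:420,0:560]
W=(np.stack([(cc-a['cx'])/f*d,(rr-a['cy'])/f*d,d],-1)-a['t'])@a['R']
W[d==0]=0
s=W[60:245,170:440]; m=(s[...,2]>60)&(s[...,2]<70);print(np.median(s[m][:,2]),m.sum())
pts=s[m][:,:2].astype(np.float32)
# top/left/right edges
for r in (80,100,110): 
    q=W[r,170:440]; k=abs(q[:,2]-65)<4; print(r,q[k][0].round(1),q[k][-1].round(1))
for c in (210,300,340): 
    q=W[50:245,c]; k=abs(q[:,2]-65)<4; print(c,q[k][0].round(1))
for name,(r0,r1) in dict(L=(132,166),M=(187,220),R=(236,252)).items():
    q=W[r0:r1,240:320]; k=(q[...,2]>68); P=q[k]; print(name,k.sum(),P.min(0).round(1),P.max(0).round(1),np.percentile(P[:,2],[50,90,98]).round(1))
    t=P[P[:,2]>np.percentile(P[:,2],60)]; print('  top mean',t.mean(0).round(1))
q=W[215:260,355:405];k=(q[...,2]>75);P=q[k];print('tab',k.sum(),P.min(0),P.max(0),P.mean(0))
t=P[P[:,2]>P[:,2].max()-3];print(t.min(0),t.max(0),t.mean(0))
q=W[240:262,255:305];k=(q[...,2]>150);P=q[k];print('tip',P.min(0),P.max(0))
```

```text
66.04726522531047 39726
80 [445.9 115.4  61. ] [643.4 109.2  66. ]
100 [446.  100.9  62.2] [644.   94.9  63.9]
110 [446.5  93.5  64.2] [644.   87.5  63.7]
210 [476.7 124.9  63.7]
300 [543.4 122.9  62.1]
340 [573.2 122.1  61.6]
L 1615 [495.2  49.4  68. ] [555.4  75.7  81. ] [76.1 78.7 79.4]
  top mean [524.3  63.2  78.2]
M 1601 [492.9   4.8  68. ] [554.6  32.5  84.1] [77.7 81.1 81.9]
  top mean [522.8  19.4  80.5]
R 585 [492.3 -25.2  68. ] [552.8 -10.1  80.4] [73.8 78.4 79.3]
  top mean [521.8 -17.4  77.5]
tab 526 [595.61218854 -10.154203    75.00819457] [612.38436122   2.2541957   96.20972384] [602.69380166  -2.30254678  89.91831441]
[595.61218854  -9.95056677  93.22215818] [611.78822261   2.09979758  96.20972384] [603.70434628  -3.98275417  94.36293685]
tip [516.06051892  30.84684953 198.56512955] [534.27149639  33.85183781 210.49989544]
```

Run:
```python
from h import *
print(delta([516.5,62.8,86],-1.8))
```

```text
(array([ 0.1136, -0.009 , -0.0433]), array([-0.01,  0.05, -0.01]))
```

>>> play_rows(
  motion=[
    {"tx":0.05,"ty":-0.009,"tz":-0.0433,"ax":0,"ay":0,"az":0},
    {"tx":0.085,"ty":-0.009,"tz":-0.0433,"ax":0,"ay":0,"az":0},
    {"tx":0.105,"ty":-0.009,"tz":-0.0433,"ax":0,"ay":0,"az":0},
    {"tx":0.1136,"ty":-0.009,"tz":-0.0433,"ax":0,"ay":0,"az":0},
    {"tx":0.1136,"ty":-0.009,"tz":-0.0433,"ax":0,"ay":0,"az":0},
    {"tx":0.1136,"ty":-0.009,"tz":-0.0433,"ax":0,"ay":0,"az":0},
  ],
)

```text
clock: 3.05
eef_pos: [517.8, 61.9, 87.6]
tool_rot: [0.509, 0.491, -0.508, 0.493]
ft_force: [0.0, -0.9, -0.0]
gripper_width: 0.004
```

```bash
cat > st.py <<'E'
from h import *
import sys
o=observe();print(o['clock'],o['eef_pos'].round(2),o['ft_force'].round(2),o['joint_vel'].round(3))
if len(sys.argv)>1: print(delta([float(v) for v in sys.argv[1:4]],-1.8,o))
E
python3 st.py 516.5 62.8 80
```

```text
3.05 [517.78  61.89  87.64] [ 0.04 -0.91 -0.01] [ 0.004 -0.013 -0.013  0.001 -0.002  0.   ]
(array([ 0.0076, -0.0013, -0.0009]), array([-0.08,  0.06, -0.16]))
```

>>> play_rows(
  motion=[
    {"tx":0.001,"ty":-0.0013,"tz":-0.0009,"ax":0,"ay":0,"az":0},
    {"tx":0.002,"ty":-0.0013,"tz":-0.0009,"ax":0,"ay":0,"az":0},
    {"tx":0.003,"ty":-0.0013,"tz":-0.0009,"ax":0,"ay":0,"az":0},
    {"tx":0.004,"ty":-0.0013,"tz":-0.0009,"ax":0,"ay":0,"az":0},
    {"tx":0.005,"ty":-0.0013,"tz":-0.0009,"ax":0,"ay":0,"az":0},
    {"tx":0.006,"ty":-0.0013,"tz":-0.0009,"ax":0,"ay":0,"az":0},
  ],
)

```text
clock: 3.65
eef_pos: [516.5, 62.8, 81.5]
tool_rot: [0.508, 0.491, -0.508, 0.493]
ft_force: [-0.1, 1.0, -0.6]
gripper_width: 0.003
```

```bash
python3 st.py 516.5 62.8 80
```

```text
3.65 [516.46  62.83  81.5 ] [-0.06  0.97 -0.63] [-0.001  0.014  0.007 -0.003 -0.021 -0.   ]
(array([0.0015, 0.    , 0.    ]), array([-0.07,  0.06, -0.15]))
```

>>> play_rows(
  motion=[
    {"tx":0.0005,"ty":0,"tz":0,"ax":0,"ay":0,"az":0},
    {"tx":0.001,"ty":0,"tz":0,"ax":0,"ay":0,"az":0},
    {"tx":0.0015,"ty":0,"tz":0,"ax":0,"ay":0,"az":0},
    {"tx":0.002,"ty":0,"tz":0,"ax":0,"ay":0,"az":0},
    {"tx":0.002,"ty":0,"tz":0,"ax":0,"ay":0,"az":0},
  ],
)

```text
clock: 4.15
eef_pos: [516.4, 62.9, 79.4]
tool_rot: [0.508, 0.491, -0.508, 0.493]
ft_force: [-0.8, 0.1, -0.5]
gripper_width: 0.009
```

```bash
python3 st.py 516.5 62.8 79
```

```text
4.15 [516.43  62.87  79.44] [-0.8   0.08 -0.46] [-0.     0.    -0.    -0.     0.002 -0.003]
(array([0.0004, 0.0001, 0.0001]), array([-0.07,  0.06, -0.14]))
```

Still no contact; another 2 mm.

>>> play_rows(
  motion=[
    {"tx":0.0005,"ty":0,"tz":0,"ax":0,"ay":0,"az":0},
    {"tx":0.001,"ty":0,"tz":0,"ax":0,"ay":0,"az":0},
    {"tx":0.001,"ty":0,"tz":0,"ax":0,"ay":0,"az":0},
  ],
)

```text
clock: 4.45
eef_pos: [516.5, 62.9, 78.6]
tool_rot: [0.508, 0.491, -0.508, 0.493]
ft_force: [-0.7, -0.1, 1.3]
gripper_width: 0.001
```

```bash
python3 st.py 516.5 62.8 78
```

```text
4.45 [516.54  62.85  78.59] [-0.7  -0.13  1.32] [-0.002 -0.002 -0.001  0.     0.002  0.   ]
(array([ 0.0006, -0.    ,  0.0001]), array([-0.07,  0.06, -0.16]))
```

>>> play_rows(
  motion=[
    {"tx":0.0005,"ty":0,"tz":0,"ax":0,"ay":0,"az":0},
    {"tx":0.001,"ty":0,"tz":0,"ax":0,"ay":0,"az":0},
    {"tx":0.001,"ty":0,"tz":0,"ax":0,"ay":0,"az":0},
  ],
)

```text
clock: 4.75
eef_pos: [516.7, 62.9, 77.8]
tool_rot: [0.509, 0.491, -0.508, 0.493]
ft_force: [-0.3, 0.7, 3.8]
gripper_width: 0.004
```

```bash
python3 st.py 516.5 62.8 77.5
```

```text
4.75 [516.72  62.87  77.85] [-0.32  0.71  3.77] [ 0.002 -0.001  0.001 -0.     0.001  0.001]
(array([ 0.0003, -0.0002,  0.0001]), array([-0.07,  0.06, -0.17]))
```

>>> play_rows(
  motion=[
    {"tx":0.0006,"ty":0,"tz":0,"ax":0,"ay":0,"az":0},
    {"tx":0.0011,"ty":0,"tz":0,"ax":0,"ay":0,"az":0},
    {"tx":0.0011,"ty":0.002,"tz":0,"ax":0,"ay":0,"az":0},
    {"tx":0.0011,"ty":0.0045,"tz":0,"ax":0,"ay":0,"az":0},
  ],
)

```text
clock: 5.15
eef_pos: [521.7, 62.7, 77.3]
tool_rot: [0.509, 0.491, -0.507, 0.493]
ft_force: [-1.0, 0.9, 6.4]
gripper_width: 0.003
```

```bash
python3 st.py 533.5 62.3 77
```

```text
5.15 [521.66  62.68  77.27] [-0.99  0.88  6.39] [-0.002  0.056 -0.068 -0.     0.003 -0.001]
(array([ 0.0003,  0.0118, -0.    ]), array([-0.07,  0.06, -0.23]))
```

>>> play_rows(
  motion=[
    {"tx":0.0002,"ty":0.003,"tz":0,"ax":0,"ay":0,"az":0},
    {"tx":0.0002,"ty":0.006,"tz":0,"ax":0,"ay":0,"az":0},
    {"tx":0.0002,"ty":0.009,"tz":0,"ax":0,"ay":0,"az":0},
  ],
)

```text
clock: 5.45
eef_pos: [531.6, 62.3, 77.6]
tool_rot: [0.509, 0.49, -0.507, 0.493]
ft_force: [1.8, -0.7, 4.9]
gripper_width: 0.003
```

```bash
python3 st.py 534.3 62.3 77
```

```text
5.45 [531.59  62.32  77.63] [ 1.8  -0.72  4.86] [-0.     0.07  -0.075  0.     0.008  0.   ]
(array([ 0.0006,  0.0027, -0.0001]), array([-0.07,  0.07, -0.32]))
```

>>> play_rows(
  motion=[
    {"tx":0.0003,"ty":0.0024,"tz":0,"ax":0,"ay":0,"az":0},
    {"tx":0.0003,"ty":0.0024,"tz":0,"ax":0,"ay":0,"az":0},
    {"tx":-0.01,"ty":0.0024,"tz":0,"ax":0,"ay":0,"az":0},
    {"tx":-0.014,"ty":-0.01,"tz":0.0437,"ax":0,"ay":0,"az":0},
    {"tx":-0.014,"ty":-0.01,"tz":0.0437,"ax":0,"ay":0,"az":0},
    {"tx":-0.014,"ty":0.0,"tz":0.0437,"ax":0,"ay":0,"az":0},
  ],
)

```text
clock: 6.05
eef_pos: [529.0, 18.3, 91.5]
tool_rot: [0.509, 0.49, -0.508, 0.492]
ft_force: [-0.5, 0.2, 0.4]
gripper_width: 0.007
```

```bash
python3 st.py 531 18.3 85;python3 look.py w2;  python3 - <<'E'
import numpy as np,cv2
a=np.load('w2.npz')['p']
cv2.imwrite('pics/d.png',cv2.resize(a,None,fx=1.4,fy=1.4,interpolation=2)[:,:,::-1])
E
```

```text
6.05 [528.97  18.3   91.49] [-0.47  0.23  0.38] [ 0.04   0.264 -0.299  0.008  0.006  0.022]
(array([ 0.0065,  0.002 , -0.0001]), array([-0.18,  0.04, -0.23]))
6.05 [528.97248795  18.29720972  91.4854957 ] [-0.4723539   0.23458193  0.37815583] 0.00686991019011834 (array([-0.1085, -0.0045,  0.0005]), array([ 0.02,  0.04, -0.23]))
```

View pics/d.png

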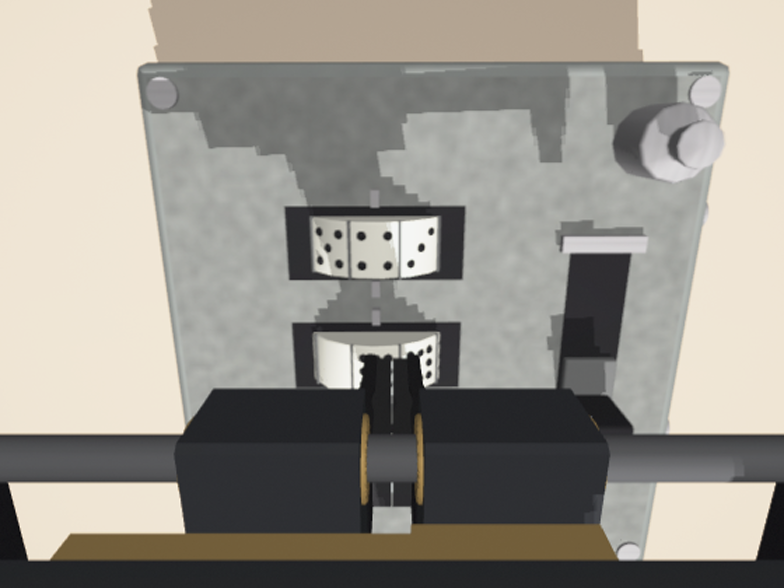

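>>> play_rows(
  motion=[
    {"tx":0.004,"ty":0.0025,"tz":-0.0003,"ax":0,"ay":0,"az":0},
    {"tx":0.008,"ty":0.0025,"tz":-0.0003,"ax":0,"ay":0,"az":0},
    {"tx":0.009,"ty":0.0025,"tz":-0.0003,"ax":0,"ay":0,"az":0},
    {"tx":0.0095,"ty":0.0025,"tz":-0.0003,"ax":0,"ay":0,"az":0},
    {"tx":0.0095,"ty":0.0025,"tz":-0.0003,"ax":0,"ay":0,"az":0},
  ],
)

```text
clock: 6.6
eef_pos: [533.9, 19.1, 82.3]
tool_rot: [0.51, 0.49, -0.507, 0.493]
ft_force: [0.1, -0.5, 0.4]
gripper_width: 0.01
```

```bash
python3 st.py 531.5 18.3 81
```

```text
6.6 [533.86  19.05  82.26] [ 0.09 -0.45  0.44] [-0.001 -0.005 -0.004 -0.002 -0.    -0.001]
(array([ 0.0012, -0.0023,  0.0008]), array([-0.12,  0.04, -0.37]))
```

>>> play_rows(
  motion=[
    {"tx":0.0005,"ty":-0.0023,"tz":0.0008,"ax":0,"ay":0,"az":0},
    {"tx":0.001,"ty":-0.0023,"tz":0.0008,"ax":0,"ay":0,"az":0},
    {"tx":0.0015,"ty":-0.0023,"tz":0.0008,"ax":0,"ay":0,"az":0},
    {"tx":0.0015,"ty":-0.0023,"tz":0.0008,"ax":0,"ay":0,"az":0},
  ],
)

```text
clock: 7.0
eef_pos: [531.6, 18.3, 81.0]
tool_rot: [0.51, 0.49, -0.507, 0.493]
ft_force: [-1.2, 0.5, 1.4]
gripper_width: 0.004
```

```bash
python3 st.py 531.5 18.3 79.5
```

```text
7.0 [531.57  18.3   80.96] [-1.17  0.46  1.38] [ 0.     0.002  0.001  0.     0.    -0.001]
(array([ 0.0015, -0.0001, -0.    ]), array([-0.13,  0.04, -0.38]))
```

>>> play_rows(
  motion=[
    {"tx":0.0006,"ty":0,"tz":0,"ax":0,"ay":0,"az":0},
    {"tx":0.0012,"ty":0,"tz":0,"ax":0,"ay":0,"az":0},
    {"tx":0.0012,"ty":0,"tz":0,"ax":0,"ay":0,"az":0},
  ],
)

```text
clock: 7.3
eef_pos: [531.9, 18.3, 80.1]
tool_rot: [0.51, 0.489, -0.507, 0.494]
ft_force: [-2.1, -0.3, 3.8]
gripper_width: 0.011
```

```bash
python3 st.py 531.5 18.3 79.5
```

```text
7.3 [531.88  18.27  80.1 ] [-2.05 -0.27  3.84] [-0.    -0.     0.    -0.001  0.002  0.002]
(array([ 0.0006, -0.0004, -0.    ]), array([-0.13,  0.04, -0.41]))
```

>>> play_rows(
  motion=[
    {"tx":0.0006,"ty":0,"tz":0,"ax":0,"ay":0,"az":0},
    {"tx":0.0011,"ty":-0.001,"tz":0,"ax":0,"ay":0,"az":0},
    {"tx":0.0011,"ty":-0.004,"tz":0,"ax":0,"ay":0,"az":0},
    {"tx":0.0011,"ty":-0.007,"tz":0,"ax":0,"ay":0,"az":0},
  ],
)

```text
clock: 7.7
eef_pos: [526.3, 18.4, 79.9]
tool_rot: [0.511, 0.489, -0.506, 0.494]
ft_force: [1.8, 0.7, 6.2]
gripper_width: 0.006
```

```bash
python3 st.py 514 18.8 79.3
```

```text
7.7 [526.3   18.45  79.89] [1.76 0.69 6.21] [-0.004 -0.071  0.081 -0.    -0.005 -0.004]
(array([ 0.0005, -0.0123,  0.0001]), array([-0.13,  0.04, -0.6 ]))
```

>>> play_rows(
  motion=[
    {"tx":0.0004,"ty":-0.004,"tz":0,"ax":0,"ay":0,"az":0},
    {"tx":0.0004,"ty":-0.007,"tz":0,"ax":0,"ay":0,"az":0},
    {"tx":0.0004,"ty":-0.01,"tz":0,"ax":0,"ay":0,"az":0},
    {"tx":0.0004,"ty":-0.012,"tz":0,"ax":0,"ay":0,"az":0},
    {"tx":0.0004,"ty":-0.012,"tz":0,"ax":0,"ay":0,"az":0},
  ],
)

```text
clock: 8.2
eef_pos: [513.9, 18.9, 79.4]
tool_rot: [0.511, 0.489, -0.506, 0.494]
ft_force: [-0.8, 0.3, 5.5]
gripper_width: 0.002
```

```bash
python3 st.py 531.5 18.8 84
```

```text
8.2 [513.91  18.87  79.43] [-0.83  0.25  5.46] [ 0.001  0.003 -0.006  0.001  0.001  0.001]
(array([-0.0044,  0.0176, -0.0005]), array([-0.13,  0.05, -0.58]))
```

>>> play_rows(
  motion=[
    {"tx":-0.008,"ty":0,"tz":0,"ax":0,"ay":0,"az":0},
    {"tx":-0.015,"ty":0.0176,"tz":0.03,"ax":0,"ay":0,"az":-0.6},
    {"tx":-0.015,"ty":0.0176,"tz":0.03,"ax":0,"ay":0,"az":-0.6},
  ],
)

```text
clock: 8.5
eef_pos: [532.5, -14.2, 96.1]
tool_rot: [0.509, 0.49, -0.509, 0.492]
ft_force: [-0.5, 0.0, 0.9]
gripper_width: 0.004
```

```bash
python3 look.py w3; python3 st.py 531.5 18.4 83;  python3 - <<'E'
import numpy as np,cv2
a=np.load('w3.npz')['p']
cv2.imwrite('pics/e.png',cv2.resize(a,None,fx=1.4,fy=1.4,interpolation=2)[:,:,::-1])
E
```

```text
8.5 [532.54739413 -14.19142861  96.12385126] [-0.53550296  0.03481023  0.89173796] 0.004025195227901574 (array([-0.104 , -0.0094, -0.0316]), array([-0.01,  0.14, -0.16]))
8.55 [531.22 -12.95  95.24] [ 0.44 -0.35 -1.14] [ 0.021 -0.003  0.041  0.013  0.006  0.013]
(array([ 0.0122, -0.0008, -0.0314]), array([-0.23,  0.07, -0.05]))
```

View pics/e.png

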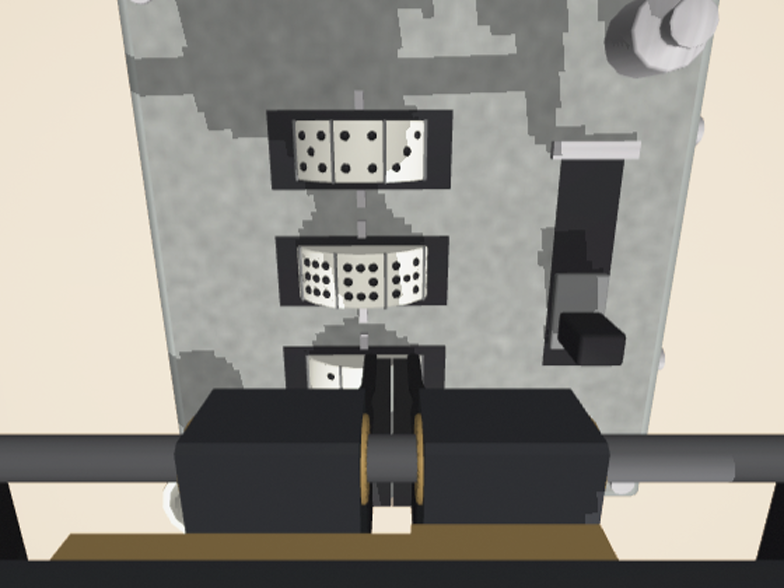

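>>> play_rows(
  motion=[
    {"tx":0.004,"ty":-0.0008,"tz":-0.0314,"ax":0,"ay":0,"az":0},
    {"tx":0.0105,"ty":-0.0008,"tz":-0.0314,"ax":0,"ay":0,"az":0},
    {"tx":0.0125,"ty":-0.0008,"tz":-0.0314,"ax":0,"ay":0,"az":0},
    {"tx":0.0135,"ty":-0.0008,"tz":-0.0314,"ax":0,"ay":0,"az":0},
    {"tx":0.0138,"ty":-0.0008,"tz":-0.0314,"ax":0,"ay":0,"az":0},
  ],
)

```text
clock: 9.05
eef_pos: [531.2, 18.2, 81.2]
tool_rot: [-0.509, -0.491, 0.509, -0.491]
ft_force: [0.5, 0.2, 0.5]
gripper_width: 0.006
```

```bash
python3 st.py 531.5 18.3 80
```

```text
9.05 [531.25  18.21  81.2 ] [0.54 0.19 0.49] [-0.004  0.003 -0.006 -0.002 -0.007  0.001]
(array([ 0.0012,  0.0002, -0.0001]), array([-0.24,  0.08, -0.01]))
```

>>> play_rows(
  motion=[
    {"tx":0.0007,"ty":0,"tz":0,"ax":0,"ay":0,"az":0},
    {"tx":0.0014,"ty":0,"tz":0,"ax":0,"ay":0,"az":0},
    {"tx":0.0021,"ty":0,"tz":0,"ax":0,"ay":0,"az":0},
    {"tx":0.0023,"ty":-0.002,"tz":0,"ax":0,"ay":0,"az":0},
    {"tx":0.0023,"ty":-0.005,"tz":0,"ax":0,"ay":0,"az":0},
  ],
)

```text
clock: 9.55
eef_pos: [527.6, 18.1, 79.9]
tool_rot: [0.509, 0.49, -0.508, 0.492]
ft_force: [2.1, 0.0, 5.0]
gripper_width: 0.006
```

```bash
python3 st.py 514 18.8 79.3
```

```text
9.55 [527.62  18.12  79.95] [2.07 0.05 4.99] [-0.003 -0.071  0.082 -0.002 -0.003 -0.004]
(array([ 0.0006, -0.0136, -0.0002]), array([-0.25,  0.09, -0.2 ]))
```

>>> play_rows(
  motion=[
    {"tx":0.0006,"ty":-0.0045,"tz":0,"ax":0,"ay":0,"az":0},
    {"tx":0.0006,"ty":-0.0075,"tz":0,"ax":0,"ay":0,"az":0},
    {"tx":0.0006,"ty":-0.0105,"tz":0,"ax":0,"ay":0,"az":0},
    {"tx":0.0006,"ty":-0.0134,"tz":0,"ax":0,"ay":0,"az":0},
    {"tx":0.0006,"ty":-0.0134,"tz":0,"ax":0,"ay":0,"az":0},
  ],
)

```text
clock: 10.05
eef_pos: [513.8, 18.5, 79.5]
tool_rot: [0.509, 0.49, -0.509, 0.492]
ft_force: [0.2, -0.3, 5.6]
gripper_width: 0.002
```

```bash
python3 st.py 513.5 -25.2 90
```

```text
10.05 [513.8   18.53  79.47] [ 0.24 -0.29  5.63] [ 0.     0.004 -0.007  0.002  0.002 -0.001]
(array([-0.0104,  0.0013,  0.0437]), array([-0.25,  0.1 , -0.19]))
```

>>> play_rows(
  motion=[
    {"tx":-0.01,"ty":0,"tz":0,"ax":0,"ay":0,"az":0},
    {"tx":-0.012,"ty":0.0,"tz":0.0437,"ax":0,"ay":0,"az":0},
    {"tx":-0.01,"ty":0.0,"tz":0.0437,"ax":0,"ay":0,"az":0},
    {"tx":-0.006,"ty":0.0,"tz":0.0437,"ax":0,"ay":0,"az":0},
    {"tx":-0.004,"ty":0.0,"tz":0.0437,"ax":0,"ay":0,"az":0},
  ],
)

```text
clock: 10.55
eef_pos: [511.5, -24.7, 82.8]
tool_rot: [0.509, 0.49, -0.509, 0.492]
ft_force: [-0.4, 0.5, -0.1]
gripper_width: 0.002
```

```bash
python3 look.py w4; python3 st.py 513.5 -25.2 81;  python3 - <<'E'
import numpy as np,cv2
a=np.load('w4.npz')['p']
cv2.imwrite('pics/f.png',cv2.resize(a,None,fx=1.4,fy=1.4,interpolation=2)[:,:,::-1])
E
```

```text
10.55 [511.49608923 -24.69947738  82.81345558] [-0.40022245  0.46020572 -0.12402602] 0.002329809056373609 (array([-0.1172,  0.0112, -0.043 ]), array([-0.06,  0.08, -0.1 ]))
10.6 [511.29 -24.43  82.48] [ 0.33  0.18 -1.31] [ 0.008 -0.002 -0.004  0.001  0.01  -0.001]
(array([0.0015, 0.0022, 0.0007]), array([-0.23,  0.08, -0.07]))
```

View pics/f.png

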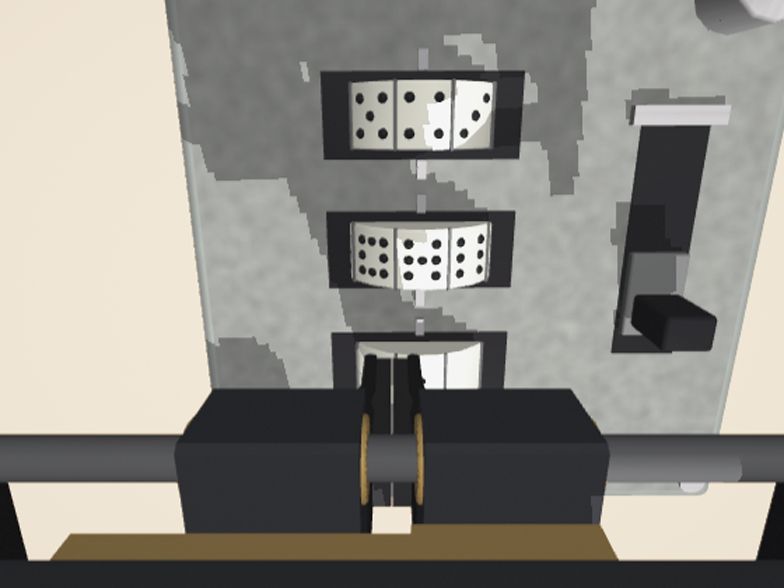

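>>> play_rows(
  motion=[
    {"tx":0.0008,"ty":0.0022,"tz":0.0007,"ax":0,"ay":0,"az":0},
    {"tx":0.0016,"ty":0.0022,"tz":0.0007,"ax":0,"ay":0,"az":0},
    {"tx":0.0024,"ty":0.0022,"tz":0.0007,"ax":0,"ay":0,"az":0},
    {"tx":0.003,"ty":0.0022,"tz":0.0007,"ax":0,"ay":0,"az":0},
    {"tx":0.003,"ty":0.0022,"tz":0.0007,"ax":0,"ay":0,"az":0},
  ],
)

```text
clock: 11.1
eef_pos: [513.4, -25.1, 79.4]
tool_rot: [-0.509, -0.491, 0.509, -0.492]
ft_force: [-0.4, 0.2, 0.4]
gripper_width: 0.007
```

```bash
python3 st.py 513.5 -25.2 78
```

```text
11.1 [513.4  -25.08  79.39] [-0.42  0.21  0.4 ] [-0.002 -0.003 -0.001  0.001  0.    -0.   ]
(array([0.0014, 0.0001, 0.0001]), array([-0.21,  0.07, -0.06]))
```

>>> play_rows(
  motion=[
    {"tx":0.0005,"ty":0,"tz":0,"ax":0,"ay":0,"az":0},
    {"tx":0.001,"ty":0,"tz":0,"ax":0,"ay":0,"az":0},
    {"tx":0.0015,"ty":0,"tz":0,"ax":0,"ay":0,"az":0},
    {"tx":0.0015,"ty":0,"tz":0,"ax":0,"ay":0,"az":0},
  ],
)

```text
clock: 11.5
eef_pos: [513.7, -25.1, 78.3]
tool_rot: [0.509, 0.49, -0.509, 0.492]
ft_force: [-0.7, 0.7, 3.9]
gripper_width: 0.007
```

```bash
python3 st.py 513.5 -25.2 77
```

```text
11.5 [513.65 -25.1   78.25] [-0.74  0.68  3.86] [ 0.002 -0.001  0.001 -0.     0.001  0.001]
(array([ 0.0013, -0.0002,  0.0001]), array([-0.22,  0.07, -0.09]))
```

>>> play_rows(
  motion=[
    {"tx":0.0006,"ty":0,"tz":0,"ax":0,"ay":0,"az":0},
    {"tx":0.001,"ty":0.001,"tz":0,"ax":0,"ay":0,"az":0},
    {"tx":0.001,"ty":0.004,"tz":0,"ax":0,"ay":0,"az":0},
    {"tx":0.001,"ty":0.007,"tz":0,"ax":0,"ay":0,"az":0},
  ],
)

```text
clock: 11.9
eef_pos: [521.4, -25.4, 77.9]
tool_rot: [0.509, 0.49, -0.508, 0.492]
ft_force: [-0.3, 0.1, 6.0]
gripper_width: 0.008
```

```bash
python3 st.py 531 -25.7 77.5
```

```text
11.9 [521.36 -25.39  77.89] [-0.31  0.07  5.96] [ 0.01   0.071 -0.08   0.001  0.006  0.009]
(array([ 0.0004,  0.0096, -0.    ]), array([-0.22,  0.08, -0.17]))
```

>>> play_rows(
  motion=[
    {"tx":0.0004,"ty":0.003,"tz":0,"ax":0,"ay":0,"az":0},
    {"tx":0.0004,"ty":0.006,"tz":0,"ax":0,"ay":0,"az":0},
    {"tx":0.0004,"ty":0.0094,"tz":0,"ax":0,"ay":0,"az":0},
    {"tx":0.0004,"ty":0.0094,"tz":0,"ax":0,"ay":0,"az":0},
  ],
)

```text
clock: 12.3
eef_pos: [531.2, -25.8, 77.6]
tool_rot: [0.509, 0.49, -0.508, 0.492]
ft_force: [0.6, 0.3, 3.9]
gripper_width: 0.007
```

```bash
python3 st.py 604 -36 125
```

```text
12.3 [531.25 -25.76  77.65] [0.64 0.28 3.93] [-0.001 -0.004  0.011  0.001  0.004 -0.002]
(array([-0.0471,  0.0732,  0.0077]), array([-0.22,  0.08, -0.2 ]))
```

>>> play_rows(
  motion=[
    {"tx":-0.02,"ty":0,"tz":0,"ax":0,"ay":0,"az":0},
    {"tx":-0.04,"ty":0.035,"tz":0.02,"ax":0,"ay":0,"az":0},
    {"tx":-0.045,"ty":0.0732,"tz":0.035,"ax":0,"ay":0,"az":0},
    {"tx":-0.045,"ty":0.0732,"tz":0.035,"ax":0,"ay":0,"az":0},
    {"tx":-0.045,"ty":0.0732,"tz":0.035,"ax":0,"ay":0,"az":0},
  ],
)

```text
clock: 12.8
eef_pos: [602.2, -63.5, 121.4]
tool_rot: [-0.509, -0.491, 0.509, -0.491]
ft_force: [-0.6, 0.2, 0.6]
gripper_width: 0.005
```

```bash
python3 look.py w5; python3 st.py 604 -36 110;  python3 - <<'E'
import numpy as np,cv2
a=np.load('w5.npz');f=210/np.tan(np.radians(a['vfov'])/2);d=a['d']
rr,cc=np.mgrid[0:420,0:560]
W=(np.stack([(cc-a['cx'])/f*d,(rr-a['cy'])/f*d,d],-1)-a['t'])@a['R']
cv2.imwrite('pics/g.png',cv2.resize(a['p'],None,fx=1.4,fy=1.4,interpolation=2)[:,:,::-1])
m=(W[...,0]>585)&(W[...,0]<625)&(W[...,1]>-30)&(W[...,1]<40)&(W[...,2]>74)&(W[...,2]<100)&(d>0)
P=W[m];print(m.sum(),P.min(0),P.max(0));T=P[P[:,2]>P[:,2].max()-4];print(T.min(0),T.max(0),T.mean(0))
E
```

```text
12.8 [602.24356078 -63.46103147 121.44083815] [-0.5618334   0.20981869  0.5823554 ] 0.005411036809884434 (array([-0.0787, -0.0811, -0.0785]), array([-0.06,  0.05, -0.04]))
12.85 [601.45 -62.96 121.25] [ 0.19  0.35 -0.3 ] [ 0.01  -0.019  0.026  0.002  0.001  0.   ]
(array([ 0.0112,  0.0016, -0.027 ]), array([-0.24,  0.04,  0.  ]))
853 [596.21340836 -10.86839502  74.44570543] [611.76832258   1.57099165  96.3312345 ]
[596.21340836 -10.86839502  92.38385772] [611.74315243   1.47415885  96.3312345 ] [604.09834337  -4.50666743  94.31179899]
```

View pics/g.png

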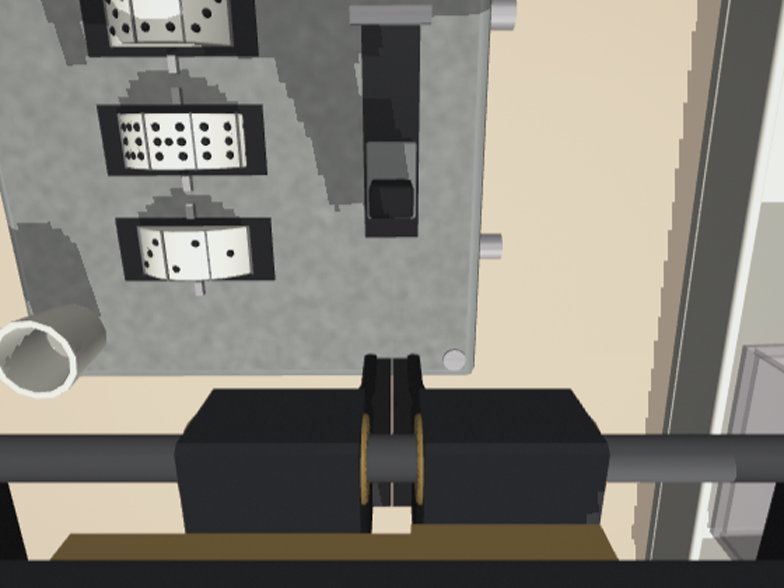

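>>> play_rows(
  motion=[
    {"tx":0.015,"ty":0.0025,"tz":-0.027,"ax":0,"ay":0,"az":0},
    {"tx":0.032,"ty":0.0025,"tz":-0.027,"ax":0,"ay":0,"az":0},
    {"tx":0.04,"ty":0.0025,"tz":-0.027,"ax":0,"ay":0,"az":0},
    {"tx":0.0415,"ty":0.0025,"tz":-0.027,"ax":0,"ay":0,"az":0},
    {"tx":0.0415,"ty":0.0025,"tz":-0.027,"ax":0,"ay":0,"az":0},
  ],
)

```text
clock: 13.35
eef_pos: [604.3, -36.1, 79.7]
tool_rot: [-0.508, -0.491, 0.509, -0.491]
ft_force: [0.8, -0.4, 1.5]
gripper_width: 0.005
```

```bash
python3 st.py 604 -23 79
```

```text
13.35 [604.33 -36.15  79.67] [ 0.81 -0.42  1.55] [-0.003 -0.01  -0.02   0.002  0.001  0.001]
(array([ 0.0007, -0.0008, -0.0131]), array([-0.24,  0.04,  0.04]))
```

Push in small steps: to contact, then onward.

>>> play_rows(
  motion=[
    {"tx":0.0,"ty":0,"tz":-0.006,"ax":0,"ay":0,"az":0},
    {"tx":0.0,"ty":0,"tz":-0.011,"ax":0,"ay":0,"az":0},
    {"tx":0.0,"ty":0,"tz":-0.014,"ax":0,"ay":0,"az":0},
    {"tx":0.0,"ty":0,"tz":-0.016,"ax":0,"ay":0,"az":0},
    {"tx":0.0,"ty":0,"tz":-0.017,"ax":0,"ay":0,"az":0},
    {"tx":0.0,"ty":0,"tz":-0.017,"ax":0,"ay":0,"az":0},
  ],
)

```text
clock: 13.95
eef_pos: [605.3, -19.4, 80.1]
tool_rot: [-0.509, -0.491, 0.509, -0.491]
ft_force: [0.1, -2.3, 0.8]
gripper_width: 0.003
```

```bash
python3 st.py 605 5 79
```

```text
13.95 [605.33 -19.35  80.07] [ 0.12 -2.26  0.81] [-0.002  0.005  0.001  0.003 -0.002 -0.003]
(array([ 0.001 , -0.0012, -0.0243]), array([-0.24,  0.06, -0.01]))
```

>>> play_rows(
  motion=[
    {"tx":0.001,"ty":0,"tz":-0.003,"ax":0,"ay":0,"az":0},
    {"tx":0.001,"ty":0,"tz":-0.006,"ax":0,"ay":0,"az":0},
    {"tx":0.001,"ty":0,"tz":-0.009,"ax":0,"ay":0,"az":0},
    {"tx":0.001,"ty":0,"tz":-0.012,"ax":0,"ay":0,"az":0},
  ],
)

```text
clock: 14.35
eef_pos: [605.9, -7.1, 79.1]
tool_rot: [-0.509, -0.491, 0.509, -0.491]
ft_force: [0.8, -2.8, 2.0]
gripper_width: 0.007
```

```bash
python3 st.py 605 20 79
```

```text
14.35 [605.89  -7.15  79.08] [ 0.82 -2.82  2.  ] [ 0.052  0.001 -0.001 -0.     0.001  0.05 ]
(array([ 0.0001, -0.0019, -0.0271]), array([-0.24,  0.07, -0.02]))
```

>>> play_rows(
  motion=[
    {"tx":0,"ty":0,"tz":-0.004,"ax":0,"ay":0,"az":0},
    {"tx":0,"ty":0,"tz":-0.008,"ax":0,"ay":0,"az":0},
    {"tx":0,"ty":0,"tz":-0.012,"ax":0,"ay":0,"az":0},
    {"tx":0,"ty":0,"tz":-0.016,"ax":0,"ay":0,"az":0},
    {"tx":0,"ty":0,"tz":-0.02,"ax":0,"ay":0,"az":0},
    {"tx":0,"ty":0,"tz":-0.024,"ax":0,"ay":0,"az":0},
    {"tx":0,"ty":0,"tz":-0.027,"ax":0,"ay":0,"az":0},
  ],
)

```text
clock: 15.05
eef_pos: [606.8, 19.8, 79.1]
tool_rot: [-0.508, -0.491, 0.509, -0.492]
ft_force: [-0.8, -5.6, 1.9]
gripper_width: 0.004
```

```bash
python3 st.py 606 25 79
```

```text
15.05 [606.8   19.83  79.08] [-0.8  -5.58  1.88] [ 0.041  0.005 -0.005 -0.02   0.001  0.046]
(array([ 0.0001, -0.001 , -0.0051]), array([-0.22,  0.11, -0.02]))
```

>>> play_rows(
  motion=[
    {"tx":0,"ty":0,"tz":-0.001,"ax":0,"ay":0,"az":0},
    {"tx":0,"ty":0,"tz":-0.002,"ax":0,"ay":0,"az":0},
    {"tx":0,"ty":0,"tz":-0.002,"ax":0,"ay":0,"az":0},
  ],
)

```text
clock: 15.35
eef_pos: [606.8, 20.5, 79.1]
tool_rot: [-0.508, -0.49, 0.51, -0.492]
ft_force: [-0.7, -8.7, 2.6]
gripper_width: 0.007
```

```bash
python3 st.py 606 26 79
```

```text
15.35 [606.84  20.45  79.15] [-0.74 -8.69  2.63] [-0.003  0.001  0.     0.001  0.001 -0.001]
(array([ 0.0001, -0.001 , -0.0055]), array([-0.21,  0.26, -0.01]))
```

>>> play_rows(
  motion=[
    {"tx":0,"ty":0,"tz":0.003,"ax":0,"ay":0,"az":0},
    {"tx":0,"ty":0,"tz":0.012,"ax":0,"ay":0,"az":0},
    {"tx":-0.01,"ty":0,"tz":0.03,"ax":0,"ay":0,"az":0},
    {"tx":-0.03,"ty":0,"tz":0.06,"ax":0,"ay":0,"az":0},
    {"tx":-0.03,"ty":0,"tz":0.06,"ax":0,"ay":0,"az":0},
  ],
)

```text
clock: 15.85
eef_pos: [606.8, -43.3, 113.0]
tool_rot: [-0.509, -0.488, 0.51, -0.493]
ft_force: [0.8, -0.2, -0.2]
gripper_width: 0.005
```

```bash
python3 look.py w6; python3 st.py 604 -36 110;  python3 - <<'E'
import numpy as np,cv2
for n in('w5','w6'):
    a=np.load(n+'.npz');f=210/np.tan(np.radians(a['vfov'])/2);d=a['d']
    rr,cc=np.mgrid[0:420,0:560]
    W=(np.stack([(cc-a['cx'])/f*d,(rr-a['cy'])/f*d,d],-1)-a['t'])@a['R']
    m=(W[...,0]>585)&(W[...,0]<625)&(W[...,1]>-30)&(W[...,1]<80)&(W[...,2]>74)&(W[...,2]<100)&(d>0)
    P=W[m];print(m.sum(),P.min(0),P.max(0));T=P[P[:,2]>P[:,2].max()-4];print(T.min(0),T.max(0),T.mean(0))
    # profile along slot, at x ~ 604
    for y in range(-30,70,4):
        k=(abs(W[...,0]-605)<5)&(abs(W[...,1]-y)<2)&(W[...,2]<110); 
        print(y,np.median(W[k][:,2]).round(1) if k.any() else None,a['p'][k].mean().round() if k.any() else None,end='; ')
    print()
cv2.imwrite('pics/i.png',cv2.resize(a['p'],None,fx=1.4,fy=1.4,interpolation=2)[:,:,::-1])
E
```

```text
15.85 [606.77710111 -43.28508171 112.96065931] [ 0.81279263 -0.16227288 -0.17119601] 0.004630517581425043 (array([-0.0879, -0.0846, -0.0576]), array([-0.16,  0.35, -0.31]))
15.9 [606.08 -41.65 111.62] [ 0.65 -0.38 -0.1 ] [ 0.035  0.019  0.03   0.014 -0.006  0.017]
(array([ 0.0016, -0.0023, -0.0056]), array([-0.37,  0.27, -0.22]))
853 [596.21340836 -10.86839502  74.44570543] [611.76832258   1.57099165  96.3312345 ]
[596.21340836 -10.86839502  92.38385772] [611.74315243   1.47415885  96.3312345 ] [604.09834337  -4.50666743  94.31179899]
-30 66.0 155.0; -26 66.0 152.0; -22 66.6 61.0; -18 67.0 42.0; -14 67.0 43.0; -10 94.2 39.0; -6 94.4 41.0; -2 94.5 42.0; 2 77.7 56.0; 6 70.5 92.0; 10 70.4 93.0; 14 70.1 82.0; 18 67.0 36.0; 22 67.1 39.0; 26 67.0 39.0; 30 67.0 41.0; 34 67.0 46.0; 38 67.1 46.0; 42 67.1 47.0; 46 67.0 47.0; 50 67.1 45.0; 54 67.2 46.0; 58 69.1 114.0; 62 69.4 130.0; 66 66.3 101.0; 
925 [597.26083994  28.69058032  74.157382  ] [613.3985762   40.88694209  96.28397993]
[597.31916591  28.72637607  92.3739602 ] [613.3985762   40.88694209  96.28397993] [605.37932343  34.95726113  94.3688095 ]
-30 66.0 160.0; -26 66.0 157.0; -22 66.8 61.0; -18 67.0 44.0; -14 67.0 43.0; -10 67.0 43.0; -6 67.0 43.0; -2 67.1 42.0; 2 67.0 40.0; 6 67.0 39.0; 10 67.1 40.0; 14 66.9 40.0; 18 67.1 39.0; 22 67.0 40.0; 26 70.1 96.0; 30 94.3 35.0; 34 94.5 35.0; 38 94.5 36.0; 42 70.7 79.0; 46 70.6 97.0; 50 70.5 98.0; 54 70.1 81.0; 58 69.2 120.0; 62 69.3 134.0; 66 66.3 109.0;
```

View pics/i.png

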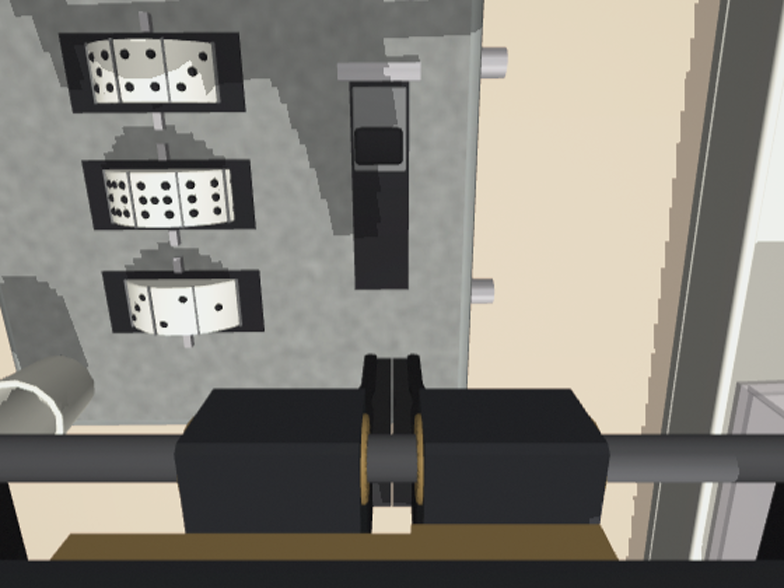

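Run:
```python
import numpy as np,cv2
a=np.load('w6.npz');f=210/np.tan(np.radians(a['vfov'])/2);d=a['d']
rr,cc=np.mgrid[0:420,0:560]
W=(np.stack([(cc-a['cx'])/f*d,(rr-a['cy'])/f*d,d],-1)-a['t'])@a['R']
for r in range(40,92): print(r,W[r,268].round(1),a['p'][r,268],W[r,285].round(1),a['p'][r,285].sum())
cv2.imwrite('pics/j.png',cv2.resize(a['p'][35:215,225:320],None,fx=6,fy=3.3,interpolation=0)[:,:,::-1])
b=np.load('w5.npz')
```

```text
40 [605.2  65.2  66.6] [103 105 102] [613.9  64.9  65.8] 363
41 [605.2  64.7  66.2] [105 106 104] [613.8  64.3  67.5] 314
42 [605.2  64.4  65.3] [105 106 104] [613.8  64.   65.9] 312
43 [605.2  63.6  68.2] [105 106 104] [613.8  63.4  66.6] 313
44 [605.1  63.4  65.5] [117 117 116] [613.7  62.7  69. ] 418
45 [605.2  62.5  69.3] [134 132 133] [613.7  62.2  69.4] 557
46 [605.2  61.9  70.7] [138 136 138] [613.7  61.7  69.9] 591
47 [605.1  61.5  70.5] [139 136 138] [613.7  61.3  69.1] 590
48 [605.1  61.1  70.3] [137 136 138] [613.6  60.7  70.8] 582
49 [605.1  60.6  69.9] [136 134 136] [613.6  60.4  69.2] 573
50 [605.1  60.2  69.9] [136 135 136] [613.6  59.8  70. ] 575
51 [605.   59.7  70.1] [137 135 137] [613.6  59.5  68.9] 584
52 [605.   59.3  69.3] [138 137 138] [613.6  58.9  70.5] 587
53 [605.   58.8  69. ] [138 137 138] [613.6  58.5  69.5] 593
54 [605.   58.4  69.2] [139 138 139] [613.6  58.   69.4] 594
55 [605.   57.9  69.7] [138 137 139] [613.6  57.7  67.9] 595
56 [604.9  57.5  68. ] [138 137 138] [613.5  57.1  68.9] 589
57 [604.9  57.   68.1] [109 108 110] [613.5  56.6  69.5] 401
58
[... 1269 characters left out ...]
 412
80 [604.4  45.9  69. ] [96 97 97] [613.1  45.5  72. ] 412
81 [604.4  45.4  70.3] [96 97 97] [613.1  45.1  69.8] 409
82 [604.4  44.9  69.9] [97 97 97] [613.1  44.6  71. ] 412
83 [604.4  44.4  71. ] [97 98 98] [613.1  44.1  69.7] 411
84 [604.3  43.9  71.5] [97 97 97] [613.1  43.6  70.2] 412
85 [604.3  43.5  69.9] [97 97 97] [613.   43.1  71.3] 412
86 [604.3  43.   70.2] [96 96 97] [613.   42.7  70.6] 411
87 [604.3  42.5  70.7] [96 97 97] [613.   42.2  70.4] 412
88 [604.2  42.   70.4] [95 96 96] [613.   41.7  70.3] 412
89 [604.2  41.5  71.9] [96 97 97] [613.   41.2  70.6] 410
90 [604.2  41.   69.8] [73 73 73] [613.   40.7  69.7] 406
91 [604.7  40.7  93.4] [40 41 42] [612.5  40.4  93.2] 266
```

View pics/j.png

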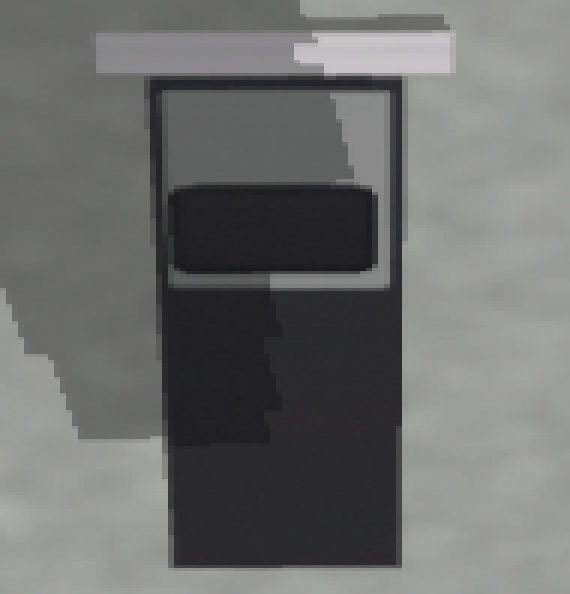

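>>> play_rows(
  motion=[
    {"tx":0.02,"ty":-0.0005,"tz":-0.02,"ax":-0.3,"ay":0.3,"az":-0.2},
    {"tx":0.033,"ty":-0.0005,"tz":-0.04,"ax":-0.3,"ay":0.3,"az":-0.2},
    {"tx":0.033,"ty":-0.0005,"tz":-0.054,"ax":-0.3,"ay":0.3,"az":-0.2},
    {"tx":0.033,"ty":-0.0005,"tz":-0.057,"ax":-0.3,"ay":0.3,"az":-0.2},
    {"tx":0.033,"ty":-0.0005,"tz":-0.057,"ax":-0.3,"ay":0.3,"az":-0.2},
  ],
)

```text
clock: 16.4
eef_pos: [608.3, 15.7, 79.0]
tool_rot: [0.508, 0.492, -0.507, 0.492]
ft_force: [-0.3, -0.0, 1.3]
gripper_width: 0.007
```

```bash
python3 st.py 606 18 79
```

```text
16.4 [608.27  15.74  79.01] [-0.3  -0.02  1.32] [-0.018 -0.005 -0.007 -0.005 -0.003 -0.006]
(array([ 0.    , -0.0023, -0.0022]), array([ 0.01, -0.02, -0.07]))
```

>>> play_rows(
  motion=[
    {"tx":0.0,"ty":-0.0023,"tz":-0.001,"ax":0,"ay":0,"az":0},
    {"tx":0.0,"ty":-0.0023,"tz":-0.002,"ax":0,"ay":0,"az":0},
    {"tx":0.0,"ty":-0.0023,"tz":-0.002,"ax":0,"ay":0,"az":0},
  ],
)

```text
clock: 16.7
eef_pos: [606.3, 17.2, 79.6]
tool_rot: [0.508, 0.491, -0.507, 0.493]
ft_force: [-1.1, -0.7, 0.4]
gripper_width: 0.002
```

>>> play_rows(
  motion=[
    {"tx":0.0,"ty":0,"tz":-0.001,"ax":0,"ay":0,"az":0},
    {"tx":0.0,"ty":0,"tz":-0.0015,"ax":0,"ay":0,"az":0},
    {"tx":0.0,"ty":0,"tz":-0.0015,"ax":0,"ay":0,"az":0},
  ],
)

```text
clock: 17.0
eef_pos: [606.4, 18.2, 79.7]
tool_rot: [0.508, 0.491, -0.508, 0.493]
ft_force: [-0.2, -3.2, 1.1]
gripper_width: 0.006
```

>>> play_rows(
  motion=[
    {"tx":0.0,"ty":0,"tz":-0.001,"ax":0,"ay":0,"az":0},
    {"tx":0.0,"ty":0,"tz":-0.0015,"ax":0,"ay":0,"az":0},
    {"tx":0.0,"ty":0,"tz":-0.0015,"ax":0,"ay":0,"az":0},
  ],
)

```text
clock: 17.3
eef_pos: [606.5, 19.2, 79.7]
tool_rot: [0.508, 0.491, -0.508, 0.493]
ft_force: [0.3, -5.1, 1.1]
gripper_width: 0.001
```

```bash
python3 st.py 606 22 79
```

```text
17.3 [606.45  19.19  79.75] [ 0.32 -5.11  1.14] [ 0.001  0.    -0.     0.001 -0.001 -0.001]
(array([ 0.0007, -0.0005, -0.0028]), array([-0.02,  0.09, -0.12]))
```

>>> play_rows(
  motion=[
    {"tx":0.0005,"ty":0,"tz":-0.001,"ax":0,"ay":0,"az":0},
    {"tx":0.0005,"ty":0,"tz":-0.0018,"ax":0,"ay":0,"az":0},
    {"tx":0.0005,"ty":0,"tz":-0.0018,"ax":0,"ay":0,"az":0},
  ],
)

```text
clock: 17.6
eef_pos: [606.5, 20.0, 79.6]
tool_rot: [-0.507, -0.491, 0.508, -0.493]
ft_force: [-2.7, -6.8, 2.5]
gripper_width: 0.003
```

>>> play_rows(
  motion=[
    {"tx":0.0,"ty":0,"tz":-0.001,"ax":0,"ay":0,"az":0},
    {"tx":0.0,"ty":0,"tz":-0.0018,"ax":0,"ay":0,"az":0},
    {"tx":0.0,"ty":0,"tz":-0.0018,"ax":0,"ay":0,"az":0},
  ],
)

```text
clock: 17.9
eef_pos: [606.5, 20.4, 79.7]
tool_rot: [-0.507, -0.49, 0.509, -0.494]
ft_force: [-1.1, -7.3, 1.1]
gripper_width: 0.008
```

>>> play_rows(
  motion=[
    {"tx":0.0,"ty":0,"tz":-0.0012,"ax":0,"ay":0,"az":0},
    {"tx":0.0,"ty":0,"tz":-0.0024,"ax":0,"ay":0,"az":0},
    {"tx":0.0,"ty":0,"tz":-0.0024,"ax":0,"ay":0,"az":0},
  ],
)

```text
clock: 18.2
eef_pos: [606.6, 21.1, 79.8]
tool_rot: [-0.506, -0.49, 0.51, -0.495]
ft_force: [-1.6, -9.9, 1.0]
gripper_width: 0.006
```

```bash
python3 st.py 606 22 79
```

```text
18.2 [606.57  21.09  79.75] [-1.59 -9.91  0.95] [-0.003 -0.    -0.003 -0.002 -0.002 -0.002]
(array([ 0.0007, -0.0006, -0.0009]), array([-0.  ,  0.49, -0.1 ]))
```

Firm stop, force following the tab's own spring. Back off and look.

>>> play_rows(
  motion=[
    {"tx":0,"ty":0,"tz":0.003,"ax":0,"ay":0,"az":0},
    {"tx":0,"ty":0,"tz":0.015,"ax":0,"ay":0,"az":0},
    {"tx":-0.015,"ty":0,"tz":0.04,"ax":0,"ay":0,"az":0},
    {"tx":-0.055,"ty":0,"tz":0.06,"ax":0,"ay":0.5,"az":0},
    {"tx":-0.09,"ty":-0.05,"tz":0.06,"ax":0,"ay":0.5,"az":0},
    {"tx":-0.1,"ty":-0.05,"tz":0.06,"ax":0,"ay":0.5,"az":0},
    {"tx":-0.1,"ty":-0.05,"tz":0.06,"ax":0,"ay":0.5,"az":0},
  ],
)

```text
clock: 18.9
eef_pos: [555.5, -36.7, 183.4]
tool_rot: [0.51, 0.49, -0.506, 0.494]
ft_force: [0.2, 0.1, -0.4]
gripper_width: 0.003
```

```bash
python3 look.py w7
python3 - <<'E'
import numpy as np,cv2
a=np.load('w7.npz');f=210/np.tan(np.radians(a['vfov'])/2);d=a['d']
rr,cc=np.mgrid[0:420,0:560]
W=(np.stack([(cc-a['cx'])/f*d,(rr-a['cy'])/f*d,d],-1)-a['t'])@a['R']
m=(W[...,0]>590)&(W[...,0]<620)&(W[...,1]>-30)&(W[...,1]<60)&(W[...,2]>90)&(W[...,2]<100)&(d>0)
P=W[m];print(m.sum(),P.min(0),P.max(0))
cv2.imwrite('pics/k.png',cv2.resize(a['p'],None,fx=1.4,fy=1.4,interpolation=2)[:,:,::-1])
from h import *
p,d=snapshot('top');b=np.load('top0.npz')['p']
save('top1',np.hstack([b[120:300,120:460],p[120:300,120:460]]))
E
```

```text
18.9 [555.53193019 -36.69243632 183.36424728] [ 0.2239223   0.11612035 -0.41150671] 0.0032405606960807043 (array([-0.0169, -0.0331, -0.0537]), array([ 0.17, -0.02, -0.42]))
474 [597.16062129  29.28467324  90.03729512] [613.36562276  40.98966134  96.3521698 ]
```

View pics/k.png

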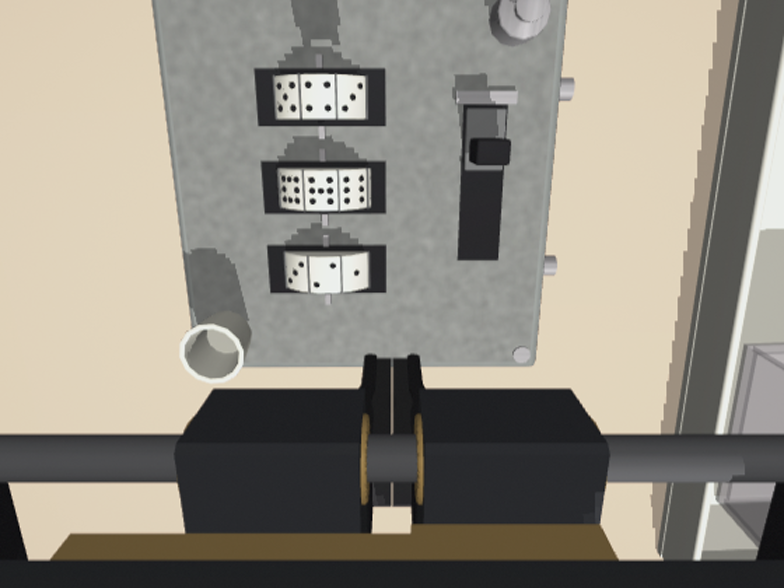

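View pics/top1.png

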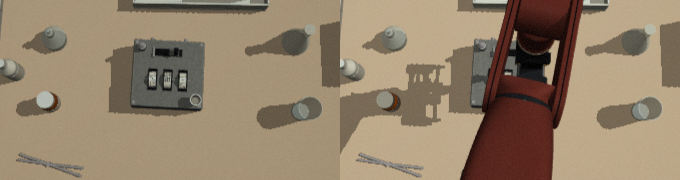

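```bash
python3 -c "
from cell import *
print(finish_job())"
```

```text
the job is handed in; nothing more can be done
None
```

The wheels now show 4-7-2, the enter slide is pushed left against its stop, and the job is handed in.

**Wheels:** They read 3-9-1 at the start. I turned the left one up by one digit, the middle one down by two, and the right one up by one. The pressing force read about 4–6.5 N. Wrist pictures showed each wheel on its digit before I pushed the slide, and all three still at 4-7-2 in the last picture.

**Enter slide:** It moved at about 3 N. When I pushed a second time, to about 10 N, the force rose at about the tab's own spring rate and the slide did not move on. The tab stood in the same place in the pictures after both pushes, within 0.6 mm.

**One disagreement:** The tab moved only about 39.5 mm by the pictures, not 45 mm, and about 2 mm of gap shows between the carriage and the end bar. I take that to mean the slide started about 5 mm in from the right, because it would not move under force. I could not read the joint value itself.

**Other checks:** The highest force on the controller in any reading was about 10 N, though I only had readings at the end of each move. The things on the bench visible in the last pictures stood where they were. The arm touched nothing at hand-in, at about 19 s of the 54 s allowed.

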